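# Refit the processor's selector knob and hold it pressed for pulse

### The arm

A 6-joint arm with a two-finger parallel gripper is mounted at the origin on a cart in front of the work surface, level with it; the furniture and walls round the work are solid. World frame = base frame: x ahead of the robot, y to its left, z up, the work surface at z = 0. Lengths are in m, angles in degrees, forces in N, time in s.
With the tool pointing down it reaches from about 0.4 to 0.825 m from the base axis. Payload 7 kg.
Tool frame: the origin (TCP) lies on the centre line of the jaws, within the pads' length; the fingertips stand 19 mm ahead of it and the grasp point (between the pads) is the TCP; z points along the fingers, y is the line along which they close (so a half turn about z gives the same grasp; the last joint's range is limited). The gripper opens to 88 mm and grips with 3 to 60 N. Pads are 19 mm wide; open, the fingers measure 130 mm over their backs; the gripper's body (78 mm by 193 mm) begins 47 mm behind the grasp point.
Start: joints at [-46.748, 20.546, 0.682, 0, -70.136, -16.507], TCP at [0.304, -0.603, 0.246] pointing down, gripper open.
Joint ranges: [-176.03, 176.03], [-82.01, 121.73], [-58.28, 71.71], [-173.87, 95.51], [-174.79, -0.11], [-173.66, 173.66]. Speed limits (degrees/s): [136.94, 136.94, 172.46, 180, 180, 180].

### API

Orientations are given as [roll, pitch, yaw] about the fixed x, y, z axes, in that order (R = Rz(yaw) Ry(pitch) Rx(roll)).
In Python, from plant import * gives the robot as it stands. The module is installed in compiled form; this text tells all that it offers.
- The arm moves only by the tool play_rows, never from a script. Its argument "deltas" is a list of rows, each a list of 6 numbers: the shift along the world's x, y, z scaled (see below), then the turn, a rotation vector about the world's x, y, z scaled (see below). A call has 1 to 10 rows; each row shifts and turns the commanded pose from where the row before left it; what a row does not reach is not made up. The controller multiplies each number of a shift by 800 mm and each number of a turn by 180 degrees. A row lasts 1/10 s, in which the tool goes at most 50 mm and 8.59 degrees, less where a joint would pass 70% of its speed; a pose out of reach is approached as far as the arm can. A call with a number of a shift or a turn outside -1 to 1 is refused whole. A call with a gripper value outside its range is refused whole. "gripper" is the gripper command: -1 is shut, 1 is fully open, values between are in proportion, set as the call begins (left out, the last holds). The fingers move at their own pace and stop on an object; the grip force is fixed at half the most. Time passes only in rows, so rows that do not move let the fingers close. It gives the time, the measured TCP pose, the force, the opening and the grip force at its end, in the units of the state.
- get_obs(): the state, without advancing time (a new reading comes with each control period).
- snapshot(name): name is "scene" or "top"; returns (picture, depth): 420x560x3 uint8, blue, green, red; 420x560 float32, m along the optical axis (not along the pixel's ray), 0 where there is no reading.
- camera_model(name): a dict with "fx", "fy", "cx", "cy" (pixels), "world_to_cam" (4x4, takes a point from world to camera coordinates). Camera axes: x right, y down, z forward; pixel columns grow to the right and rows downward; lengths in m; the calibration is good to about 2 mm. A picture is of the moment at which its call begins. camera_model takes no time and is no camera call.
- close_job(): hands the job in; it is judged then, once.
The state is a dict: "clock": time; "joint_pos": joint angles; "qvel": joint speeds; "tau": joint torques, N m; "tool_pos": TCP position; "orientation": TCP orientation; "force": force on the tool from outside, world axes, zero at the start; "moment": the same for the moment, N m; "opening": finger opening in m; "gripper_force": force on a finger pad.
Only numpy, scipy, OpenCV 4.12 (cv2) and the standard library are available. Lean on these libraries where they do the work, as an engineer would, in place of code of your own. Each camera call takes 0.05 s, during which the arm holds its last target. There are 200 camera calls.

### The job

The selector knob of the food processor base has been pulled off for cleaning and stands beside it. Pick it up, turn it so that the flat in its bore matches the flat of the D-shaped spindle, push it fully home, then press knob and spindle right in to the pulse stop and keep pressing: finish with the fingers still on the knob, holding it in. Leave the jar, the tin and the tongs where they are.

Things in the scene. Friction and masses are not known exactly. Their poses are not given: they have to be found in the camera images.
- knob: Loose aluminium knob, about 60 g, standing upright on the black glass, bore down. Origin: centre of the underside, on the bore's axis; z up. Skirt 48 mm across, 8 mm high; above it, to 40 mm, a bar grip 26 mm wide along y (grasp across it): flat sides from x = -20 to +18 mm, then a nose to +29. Bore: D-shaped, 18 mm deep, radius 8.2 mm, its flat on the +x (nose) side, 3.7 mm from the axis.
- knob_nose (a point): Tip of the knob's narrowed nose: 29 mm along +x from the knob's axis, 30 mm above its underside. A thin dark line on top of the bar runs to it.
- spindle_top (a point): Centre of the top of the upright steel spindle on the base's front deck; z up, +x points out of its flat. D-section: radius 7 mm, flat 2.5 mm from the axis on the +x side, top edge bevelled 2 mm. Stands 28 mm above the deck, never turns. The knob fits only with its nose pointing as this +x does (about 10 degrees, 1.2 mm play). Fully home: knob underside 18 mm below this point.
- spindle (a joint): The tab on the flat grey collar round the spindle's foot points the way the flat faces. Value: how far the spindle is pressed in, m: 0 = out, 0.006 = at the pulse stop (a hard stop). It springs back when let go: about 5 N to start it, 10 N at the stop. Even at the stop the home knob clears the deck by 4 mm.
- processor_base: Fixed white motor base of the food processor, 200 (x) x 240 (y) mm. Origin: centre of its underside. The spindle stands 65 mm to -x of the centre on the flat deck, 70 mm high; 30 mm to +x of the centre is a round bowl seat, radius 66 mm, 78 mm high (lugs 82), with a steel drive coupling 32 mm wide, 102 mm high.
- jar: Bystander: small glass jar with pebbles, 72x63x85 mm; origin at the centre of its underside.
- tin: Bystander: round green lidded tin, 66 mm across, 45 mm high; origin at the centre of its underside.
- tongs: Bystander: bamboo tongs lying flat, 157x26x13 mm, long along x; origin at the centre of the underside.
Mind the look-alikes: they are no part of the job. Leave any yellow look-alike of the knob alone.

How it is judged (in metres and radians):
On the way, in this order (a step that is already met when the one before it is completed fails the run):
1. the knob is lifted clear of the glass by the fingers (height (world z) of knob above 0.03 m and contact force between the fingers and knob above 1 N), for 0.2 s.
2. the knob is fully home on the spindle, its nose the way the flat faces (z of knob in the frame of spindle_top below -0.0155 m and horizontal distance between knob and spindle_top below 0.003 m and angle between the x axis of knob and the x axis of spindle_top, either way round below 0.26 rad and x of knob_nose in the frame of spindle_top above 0.02 m and angle between knob's own z axis and vertical below 0.12 rad), for 0.2 s.
At the end, for the whole second after the job is handed in: Knob home on the spindle (underside over 15.5 mm below its top, axes within 3 mm, nose within 0.26 rad of the flat's direction, tilt under 0.12 rad), spindle held pressed in over 4.5 of its 6 mm, fingers still touching the resting knob (over 1.5 N) (all of step 2 and value of joint spindle above 0.0045 m and contact force between the fingers and knob above 1.5 N and linear speed of knob below 0.02 m/s); the arm keeps its last pose, push and grip.
It fails at once if the jar is pushed from its place (over 20 mm) (distance of jar from where it was at the start of the episode above 0.02 m).
It fails at once if the tin is pushed from its place (over 20 mm) (distance of tin from where it was at the start of the episode above 0.02 m).
It fails at once if the tongs is pushed from its place (over 20 mm) (distance of tongs from where it was at the start of the episode above 0.02 m).
It also fails if it takes over 35 s, if anything falls off the work surface, if the arm or the gripper's body presses on something with over 40 N, if the wrist force passes 120 N, or if a joint passes its speed limit or range.

## Working session

There is one attempt and no reset: what is moved stays moved. The work goes in short steps, Python scripts to look and compute and a tool call to move; the robot and the scene stay as the last step left them, time stands still between calls to the robot, and variables do not carry over. Pictures are saved under pics/ and viewed, at most 10 in all, crops included, and the job is handed in when it is done.

Besides the shell and the picture viewer there is one more tool, called after "Call:" as name(argument=value, ...) on one line, values as JSON. play_rows: Moves the arm, as the interface text tells. Its arguments: {"type":"object","properties":{"deltas":{"type":"array","items":{"type":"array","items":{"type":"number","minimum":-1,"maximum":1}}},"gripper":{"type":"number"}},"required":["deltas"]}

```bash
mkdir -p pics; cat > h.py <<'E'
from plant import *
import numpy as np, cv2
def snap(n,tag):
    p,d=snapshot(n); cv2.imwrite(f'pics/{tag}.png',p); np.save(f'pics/{tag}.npy',d); return p,d
def w(n,d,u,v):
    m=camera_model(n); z=d[int(v),int(u)]
    c=np.array([(u-m['cx'])/m['fx']*z,(v-m['cy'])/m['fy']*z,z,1]); return (np.linalg.inv(m['world_to_cam'])@c)[:3]
def wz(n,u,v,h):  # intersect pixel ray with z=h
    m=camera_model(n); T=np.linalg.inv(m['world_to_cam']); r=T[:3,:3]@np.array([(u-m['cx'])/m['fx'],(v-m['cy'])/m['fy'],1]); o=T[:3,3]; return o+r*(h-o[2])/r[2]
E
python3 - <<'E'
from h import *
for n in('scene','top'):
    p,d=snap(n,n+'0'); m=camera_model(n); print(n,m['fx'],np.linalg.inv(m['world_to_cam']).round(3))
o=get_obs(); print(o)
E
```

```text
scene 431.47550779519497 [[-0.819 -0.424  0.387  0.098]
 [-0.574  0.605 -0.552  0.587]
 [ 0.    -0.674 -0.738  1.011]
 [ 0.     0.     0.     1.   ]]
top 486.260030727141 [[ 0.017 -0.997  0.077  0.499]
 [-1.    -0.018 -0.01  -0.098]
 [ 0.012 -0.077 -0.997  1.402]
 [ 0.     0.     0.     1.   ]]
{'clock': 0.1, 'joint_pos': array([-4.67476149e+01,  2.05871581e+01,  6.38204254e-01, -1.78004609e-02,
       -7.01344811e+01, -1.65058061e+01]), 'qvel': array([-0.01521132, -0.00422873,  0.099384  ,  0.06336934, -0.07739099,
       -0.0012255 ]), 'tau': array([-1.43083442e-03, -5.84160769e+01,  2.93749523e+01,  7.01551393e+00,
        1.01525907e-02, -8.25574352e-05]), 'tool_pos': array([ 0.30356338, -0.60243018,  0.24471188]), 'orientation': array([ 1.79915249e+02, -7.66230940e-03, -1.53259476e+02]), 'force': array([-0.4644527 , -0.54605883, -0.14462068]), 'moment': array([ 0.00891868,  0.01514914, -0.00815399]), 'gripper_force': 0.0, 'opening': 0.08767885428652004}
```

View pics/scene0.png

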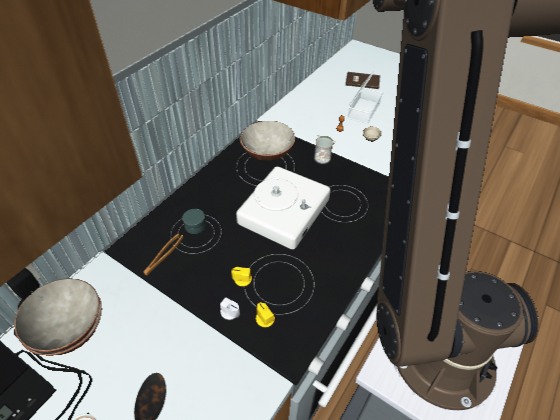

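View pics/top0.png

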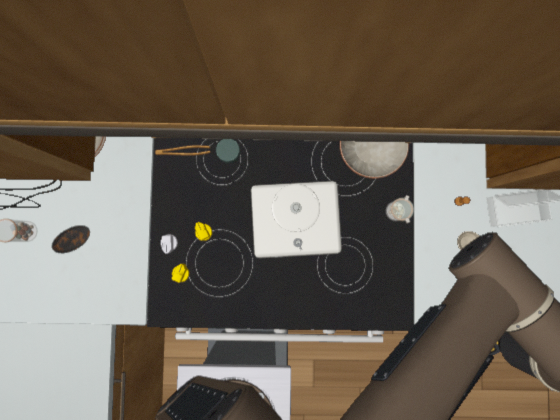

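The knob is the silver one at about top (168,243) and scene (229,309). The spindle is at top (298,243) and scene (304,205). I'll enlarge both.

```bash
python3 - <<'E'
from h import *
a=cv2.imread('pics/top0.png'); b=cv2.imread('pics/scene0.png')
f=lambda i,x,y,s=40:cv2.resize(i[y:y+s,x:x+s],(380,290) if 0 else (300,300),interpolation=cv2.INTER_CUBIC)
# each crop 30px ->300 (10x)
g=np.vstack([np.hstack([f(a,153,228,30),f(a,283,228,30)]),np.hstack([f(b,214,294,30),f(b,289,190,30)])])
cv2.imwrite('pics/c0.png',g)
d=np.load('pics/top0.npy'); e=np.load('pics/scene0.npy')
for u,v in[(168,243),(168,241),(298,243),(296,208),(228,150),(400,208),(255,188),(337,184),(340,251),(257,256),(180,273),(203,231),(300,50),(60,150),(375,150)]: print('top',u,v,w('top',d,u,v).round(3))
for u,v in[(229,306),(304,203)]: print('sc',u,v,w('scene',e,u,v).round(3))
E
```

```text
top 168 243 [0.495 0.188 0.043]
top 168 241 [0.5   0.189 0.041]
top 298 243 [ 0.501 -0.172  0.071]
top 296 208 [ 0.595 -0.164  0.098]
top 228 150 [0.759 0.027 0.047]
top 400 208 [ 0.601 -0.45   0.078]
top 255 188 [ 0.65  -0.051  0.067]
top 337 184 [ 0.674 -0.287  0.001]
top 340 251 [ 0.481 -0.289  0.055]
top 257 256 [ 0.463 -0.061  0.063]
top 180 273 [0.413 0.152 0.042]
top 203 231 [0.53  0.092 0.04 ]
top 300 50 [ 0.613 -0.113  1.123]
top 60 150 [0.646 0.253 0.605]
top 375 150 [ 0.774 -0.395  0.01 ]
sc 229 306 [0.49  0.199 0.039]
sc 304 203 [ 0.499 -0.164  0.092]
```

View pics/c0.png

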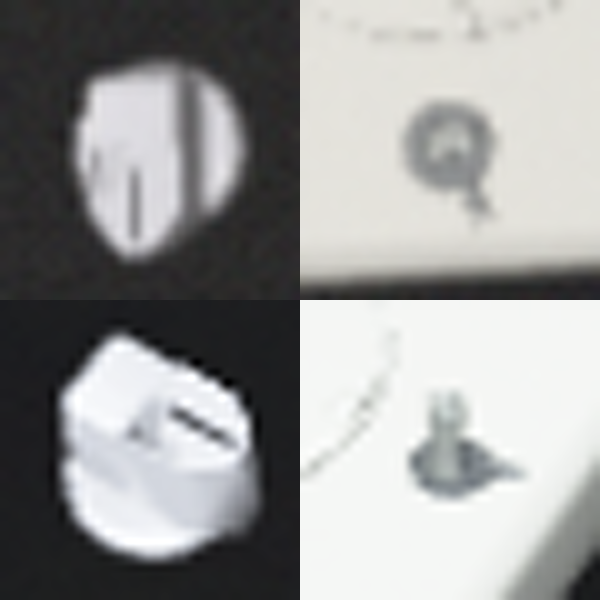

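Knob: the index line in the top view runs (166.5,245) to (166.5,252), so the nose points toward -x. The spindle collar is at (298,243) with the tab tip near (301.5,249). Next, headings and positions from both cameras.

```bash
python3 - <<'E'
from h import *
def dirn(n,a,b,h):
    A,B=wz(n,*a,h),wz(n,*b,h); print(n,A[:2].round(4),B[:2].round(4),np.degrees(np.arctan2(*(B-A)[1::-1])).round(1),np.hypot(*(B-A)[:2]).round(4))
c=lambda x,y,X,Y:(X+x/10-.45,Y+y/10-.45)
dirn('top',c(134,172,153,228),c(134,240,153,228),.04)
dirn('scene',c(171,108,214,294),c(237,145,214,294),.04)
dirn('top',c(150,148,283,228),c(185,212,283,228),.072)
dirn('scene',c(150,165,289,190),c(223,172,289,190),.072)
# skirt circle in top: right edge, left; nose tip at h .04
for p,h in[((134,258),.04),((245,145),.008)]: print(wz('top',*c(*p,153,228),h).round(4))
print('spindle top scene',wz('scene',*c(145,100,289,190),.098).round(4), 'top',wz('top',*c(152,145,283,228),.098).round(4))
E
```

```text
top [0.4898 0.1942] [0.4709 0.1935] -178.0 0.0189
scene [0.4894 0.1934] [0.4694 0.1921] -176.1 0.02
top [ 0.5025 -0.1706] [ 0.4853 -0.1804] -150.4 0.0198
scene [ 0.502 -0.17 ] [ 0.483  -0.1799] -152.4 0.0214
[0.466  0.1933 0.04  ]
[0.4978 0.1697 0.008 ]
spindle top scene [ 0.5055 -0.1698  0.098 ] top [ 0.5032 -0.1697  0.098 ]
```

Call:
play_rows(deltas=[[0.012,0.05,0,0,0,-0.0069],[0.012,0.05,0,0,0,-0.0069],[0.012,0.05,0,0,0,-0.0069],[0.012,0.05,0,0,0,-0.0069],[0.012,0.05,0,0,0,-0.0069],[0.012,0.05,0,0,0,-0.0069],[0.012,0.05,0,0,0,-0.0069],[0.012,0.05,0,0,0,-0.0069],[0.012,0.05,0,0,0,-0.0069],[0.012,0.05,0,0,0,-0.0069]], gripper=0.25)

```text
clock: 1.1
tool_pos: [0.3996, -0.2012, 0.2455]
orientation: [180.0, 0.0, -165.7]
force: [1.4, -0.1, 1.1]
opening: 0.0547
gripper_force: 0.0
```

Call:
play_rows(deltas=[[0.012,0.05,0,0,0,-0.0069],[0.012,0.05,0,0,0,-0.0069],[0.012,0.05,0,0,0,-0.0069],[0.012,0.05,0,0,0,-0.0069],[0.012,0.05,0,0,0,-0.0069],[0.012,0.05,0,0,0,-0.0069],[0.012,0.05,0,0,0,-0.0069],[0.012,0.05,0,0,0,-0.0069],[0.012,0.05,0,0,0,-0.0069],[0.012,0.047,0,0,0,-0.0069]])

```text
clock: 2.1
tool_pos: [0.4956, 0.1966, 0.2454]
orientation: [-180.0, -0.0, -178.1]
force: [1.0, -0.7, 0.9]
opening: 0.0546
gripper_force: 0.0
```

Call:
play_rows(deltas=[[0,-0.003,-0.05,0,0,0],[0,0,-0.05,0,0,0],[0,0,-0.05,0,0,0],[0,0,-0.044,0,0,0],[0,0,0,0,0,0]])

```text
clock: 2.6
tool_pos: [0.4928, 0.1903, 0.0859]
orientation: [-179.7, -0.4, -178.1]
force: [-0.7, 0.2, -0.5]
opening: 0.0549
gripper_force: 0.0
```

```bash
python3 - <<'E'
from h import *
p,d=snap('scene','s1'); q,_=snap('top','t1')
f=lambda i,x,y:cv2.resize(i[y:y+60,x:x+80],(400,300),interpolation=cv2.INTER_CUBIC)
cv2.imwrite('pics/c1.png',np.hstack([f(p,190,265),f(q,130,210)]))
print(get_obs()['tool_pos'])
E
```

```text
[0.4958496  0.19231034 0.09063871]
```

View pics/c1.png

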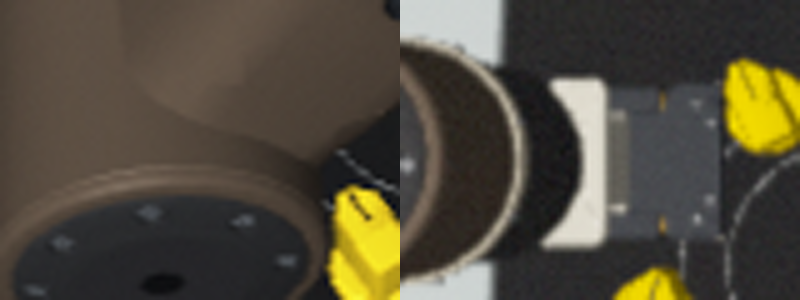

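The arm hides the knob from both cameras, with only the yellow look-alikes visible beside it. The earlier estimate agrees between both views, so I'll descend and grasp.

Call:
play_rows(deltas=[[0,0.001,-0.02,0,0,0],[0,0,-0.02,0,0,0],[0,0,-0.02,0,0,0],[0,0,-0.016,0,0,0],[0,0,0,0,0,0],[0,0,0,0,0,0]])

```text
clock: 3.3
tool_pos: [0.4968, 0.194, 0.0314]
orientation: [179.9, 0.1, -178.1]
force: [-0.5, -0.3, 0.8]
opening: 0.0551
gripper_force: 0.0
```

Call:
play_rows(deltas=[[0,0,0,0,0,0],[0,0,0,0,0,0],[0,0,0,0,0,0],[0,0,0,0,0,0],[0,0,0,0,0,0],[0,0,0,0,0,0],[0,0,0,0,0,0]], gripper=-1)

```text
clock: 4.0
tool_pos: [0.496, 0.1934, 0.0299]
orientation: [180.0, 0.0, -178.1]
force: [-1.8, 0.5, 5.9]
opening: 0.0255
gripper_force: 30.0
```

Call:
play_rows(deltas=[[0,0,0.03,0,0,0],[0,0,0.05,0,0,0],[0,0,0.05,0,0,0],[0,0,0.05,0,0,0],[0,-0.02,0.01,0,0,0],[0,-0.04,0,0,0,0.015],[0,-0.05,0,0,0,0.015],[0,-0.05,0,0,0,0.015],[0,-0.05,0,0,0,0.015],[0,-0.05,0,0,0,0.015]])

```text
clock: 5.0
tool_pos: [0.4948, -0.0166, 0.1809]
orientation: [180.0, -0.1, -164.5]
force: [0.8, -0.1, -0.3]
opening: 0.026
gripper_force: 30.0
```

Call:
play_rows(deltas=[[0.002,-0.05,0,0,0,0.015],[0.002,-0.05,0,0,0,0.015],[0.002,-0.05,0,0,0,0.015],[0.001,-0.03,0,0,0,0.015],[0.001,-0.014,0,0,0,0.015],[0,0,0,0,0,0],[0,0,0,0,0,0]])

```text
clock: 5.7
tool_pos: [0.5015, -0.1701, 0.1808]
orientation: [180.0, -0.1, -151.2]
force: [-0.2, 0.6, -0.4]
opening: 0.0257
gripper_force: 30.0
```

```bash
python3 - <<'E'
from h import *
p,d=snap('scene','s2'); q,_=snap('top','t2')
f=lambda i,x,y:cv2.resize(i[y:y+75,x:x+100],(400,300),interpolation=cv2.INTER_CUBIC)
cv2.imwrite('pics/c2.png',np.vstack([np.hstack([f(p,250,140),f(q,250,200)]),np.hstack([p[60:300,100:420],p[0:240,0:80],q[150:390,200:520],q[:240,:80]])]))
o=get_obs();print(o['tool_pos'],o['orientation'],o['force'])
E
```

```text
[ 0.50186066 -0.16950941  0.18122069] [ 1.79975439e+02 -2.40898333e-02 -1.51124420e+02] [0.8714329  0.91796166 0.19684485]
```

View pics/c2.png

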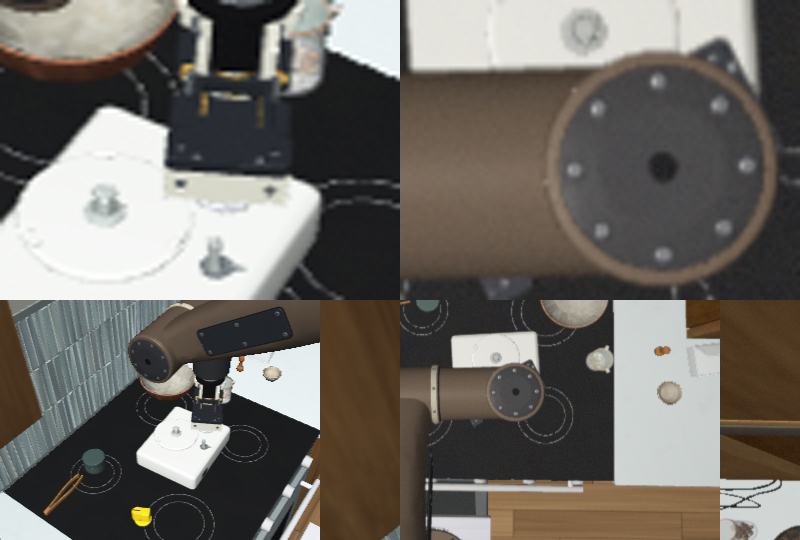

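The scene view shows the gripper above and behind the spindle, with the spindle at crop (212,250). Just under the gripper's lower edge, crop (195-250, 205), is a thin arc of the knob skirt. I'll compare it with the predicted projection.

```bash
python3 - <<'E'
from h import *
p=cv2.imread('pics/s2.png'); m=camera_model('scene'); W=m['world_to_cam']
def pr(P):
    c=W[:3,:3]@np.asarray(P).T+W[:3,3:]; return np.stack([m['fx']*c[0]/c[2]+m['cx'],m['fy']*c[1]/c[2]+m['cy']],1)
t=np.linspace(0,2*np.pi,60)
x0,y0,W0,H0,s=270,170,50,50,11
g=cv2.resize(p[y0:y0+H0,x0:x0+W0],None,fx=s,fy=s,interpolation=cv2.INTER_CUBIC); g0=g.copy()
C=pr(np.stack([.5017+.024*np.cos(t),-.170+.024*np.sin(t),0*t+.152],1))
D=pr([[.5025,-.170,.098],[.5025,-.170,.07],[.5025,-.170,.152]])
for q in C: cv2.circle(g,tuple(int(v) for v in (q-[x0,y0]+.5)*s),1,(0,0,255),-1)
for q in D: cv2.circle(g,tuple(int(v) for v in (q-[x0,y0]+.5)*s),2,(0,200,0),-1)
cv2.imwrite('pics/c3.png',g); print(D)
E
```

```text
[[303.96481914 199.93782647]
 [303.38050855 206.43290772]
 [305.14817197 186.78390968]]
```

View pics/c3.png

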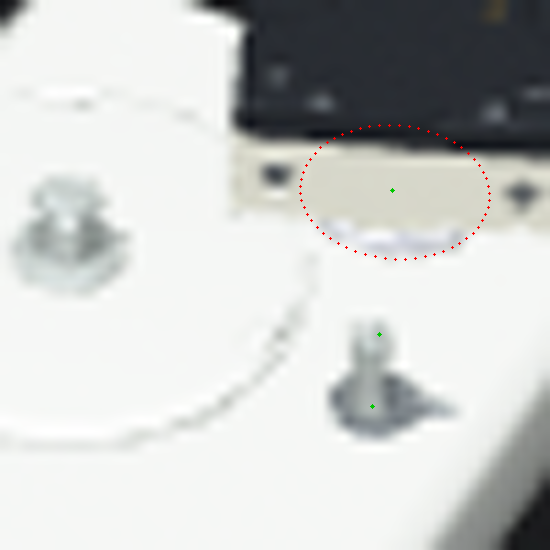

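Prediction and image agree to about 1.5 mm. Spindle and skirt offsets suggest a shift of about +2.5 mm in x. I'll descend to just above the spindle top, then go slowly.

Call:
play_rows(deltas=[[0.003,0.0005,-0.02,0,0,0],[0,0,-0.02,0,0,0],[0,0,-0.02,0,0,0],[0,0,-0.003,0,0,0],[0,0,0,0,0,0],[0,0,0,0,0,0]])

```text
clock: 6.4
tool_pos: [0.5051, -0.1693, 0.132]
orientation: [-180.0, 0.0, -151.1]
force: [0.0, 0.4, -0.4]
opening: 0.0257
gripper_force: 30.0
```

Call:
play_rows(deltas=[[0,0,-0.002,0,0,0],[0,0,-0.002,0,0,0],[0,0,-0.002,0,0,0],[0,0,-0.002,0,0,0],[0,0,0,0,0,0]])

```text
clock: 6.9
tool_pos: [0.5039, -0.1697, 0.1245]
orientation: [180.0, -0.1, -151.1]
force: [-2.0, -1.0, -0.6]
opening: 0.0258
gripper_force: 30.0
```

Call:
play_rows(deltas=[[0,0,-0.002,0,0,0],[0,0,-0.002,0,0,0],[0,0,-0.002,0,0,0],[0,0,0,0,0,0],[0,0,0,0,0,0]])

```text
clock: 7.4
tool_pos: [0.5039, -0.1697, 0.1195]
orientation: [180.0, -0.1, -151.1]
force: [-3.8, -2.6, -1.6]
opening: 0.0258
gripper_force: 30.0
```

Call:
play_rows(deltas=[[-0.0008,-0.0005,-0.002,0,0,0],[0,0,-0.002,0,0,0],[0,0,-0.002,0,0,0],[0,0,0,0,0,0],[0,0,0,0,0,0]])

```text
clock: 7.9
tool_pos: [0.5038, -0.1699, 0.115]
orientation: [180.0, -0.0, -151.1]
force: [-3.8, -0.6, 0.8]
opening: 0.0258
gripper_force: 30.0
```

Call:
play_rows(deltas=[[0,0,-0.002,0,0,0],[0,0,-0.002,0,0,0],[0,0,0,0,0,0],[0,0,0,0,0,0]])

```text
clock: 8.3
tool_pos: [0.5038, -0.1699, 0.1117]
orientation: [180.0, -0.0, -151.1]
force: [-4.2, -0.2, 0.6]
opening: 0.026
gripper_force: 30.0
```

Call:
play_rows(deltas=[[-0.0005,0,-0.001,0,0,0],[0,0,-0.001,0,0,0],[0,0,-0.001,0,0,0],[0,0,0,0,0,0],[0,0,0,0,0,0],[0,0,0,0,0,0]])

```text
clock: 8.9
tool_pos: [0.5038, -0.1699, 0.1098]
orientation: [-180.0, 0.0, -151.1]
force: [-3.1, 1.5, 4.4]
opening: 0.0258
gripper_force: 30.0
```

Call:
play_rows(deltas=[[0,0,-0.001,0,0,0],[0,0,-0.001,0,0,0],[0,0,0,0,0,0],[0,0,0,0,0,0]])

```text
clock: 9.3
tool_pos: [0.5038, -0.1699, 0.1081]
orientation: [-180.0, 0.0, -151.1]
force: [-3.1, 2.2, 5.5]
opening: 0.0258
gripper_force: 30.0
```

The knob is seated and the spring has started to move (5.5 N). I'll press to the stop.

Call:
play_rows(deltas=[[0,0,-0.002,0,0,0],[0,0,-0.002,0,0,0],[0,0,0,0,0,0],[0,0,0,0,0,0]])

```text
clock: 9.7
tool_pos: [0.5038, -0.17, 0.1051]
orientation: [-180.0, 0.0, -151.1]
force: [-4.0, 1.5, 7.1]
opening: 0.0258
gripper_force: 30.0
```

Call:
play_rows(deltas=[[0,0,-0.001,0,0,0],[0,0,-0.001,0,0,0],[0,0,0,0,0,0],[0,0,0,0,0,0]])

```text
clock: 10.1
tool_pos: [0.5038, -0.17, 0.1038]
orientation: [-180.0, 0.0, -151.1]
force: [-4.1, 3.9, 8.5]
opening: 0.0256
gripper_force: 30.0
```

Call:
play_rows(deltas=[[0,-0.0004,-0.001,0,0,0],[0,0,-0.001,0,0,0],[0,0,-0.001,0,0,0],[0,0,0,0,0,0],[0,0,0,0,0,0],[0,0,0,0,0,0]])

```text
clock: 10.7
tool_pos: [0.504, -0.1701, 0.1034]
orientation: [-179.9, 0.1, -151.0]
force: [-11.5, 8.4, 31.2]
opening: 0.0259
gripper_force: 30.0
```

Call:
play_rows(deltas=[[0,0,0.0008,0,0,0],[0,0,0,0,0,0],[0,0,0,0,0,0],[0,0,0,0,0,0],[0,0,0,0,0,0]])

```text
clock: 11.2
tool_pos: [0.5039, -0.1701, 0.1035]
orientation: [-179.9, 0.1, -151.0]
force: [-11.0, 7.0, 24.9]
opening: 0.0262
gripper_force: 30.0
```

```bash
python3 - <<'E'
from h import *
p,d=snap('scene','s4')
cv2.imwrite('pics/c4.png',cv2.resize(p[160:235,255:355],(600,450),interpolation=cv2.INTER_CUBIC))
o=get_obs();print(o['tool_pos'],o['force'],o['opening'])
E
```

```text
[ 0.5039136  -0.17011204  0.10351851] [-10.81876639   7.91744357  24.51966918] 0.02612409706948531
```

View pics/c4.png

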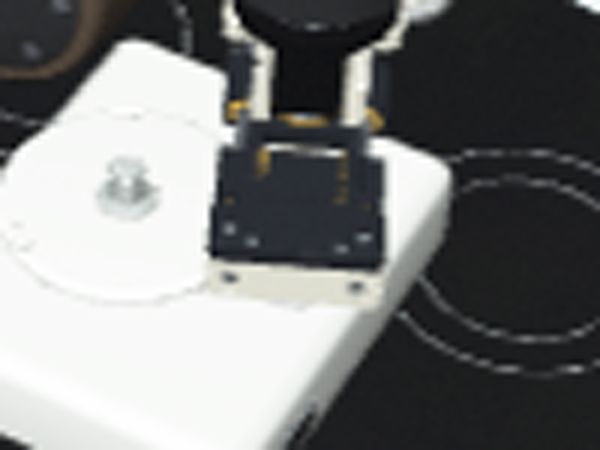

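The gripper covers the knob at crop (295,285) and no spindle shows beside it. The tool went 6 mm from seating to a hard stop, with the force steady at 25 N. Handing in.

```bash
python3 -c "
from plant import *
print(close_job())"
```

```text
the job is handed in; nothing more can be done
None
```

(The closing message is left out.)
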